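# Make up two drivers' issue trays

## Robot

A 6-joint arm with a two-finger parallel gripper is mounted at the origin on the work surface. World frame = base frame: x ahead of the robot, y to its left, z up, the work surface at z = 0. Lengths are in mm, angles in degrees, forces in N, time in s.
With the tool pointing down it reaches from about 300 to 850 mm from the base axis. Payload 4.2 kg.
Tool frame: the origin (TCP) lies midway between the tips of the shut fingers; the grasp point (between the pads) lies 19 mm behind it; x points along the fingers, z is the direction in which the jaws open and shut, and the axes are right-handed (so a half turn about x gives the same grasp; the last joint's range is limited). The gripper opens to 91 mm and grips with 3 to 60 N. Pads are 32 mm wide; open, the fingers measure 118 mm over their backs; the gripper's body (76 mm by 178 mm) begins 60 mm behind the grasp point.
Start: joints at [-71.792, 18.312, 89.639, -0, 72.044, -1.146], TCP at [190.566, -542.52, 213.976] pointing down, gripper open.
Joint ranges: [-177.97, 177.97], [-48.28, 115.42], [12.27, 149.76], [-77.06, 257.06], [2.81, 150.46], [-146.56, 146.56]. Speed limits (degrees/s): [147.25, 147.25, 180, 180, 180, 180].

## Interface

Orientations are given as [roll, pitch, yaw] about the fixed x, y, z axes, in that order (R = Rz(yaw) Ry(pitch) Rx(roll)).
In Python, from workcell import env gives the robot as it stands.
- The arm moves only by the tool send_rows, never from a script. Its argument "commands" is a list that holds one entry, the list of rows, each a list of 6 numbers: the shift along the tool's x, y, z normalised to -1 to 1, where 1 is 0.1 m, then the turn, a rotation vector about the tool's x, y, z normalised to -1 to 1, where 1 is 2 pi rad. In form: [[[x, y, z, wx, wy, wz], ...]]. A call has 1 to 20 rows; each row is the pose to reach, as a shift and turn from the pose commanded when the call began, along the tool's axes at that moment, turning the shorter way round; what a row does not reach only later rows make up. A row lasts 1/8 s, in which the tool goes at most 62.5 mm and 10.7 degrees, less where a joint would pass 70% of its speed; a pose out of reach is approached as far as the arm can. A call with a number of a shift or a turn outside -1 to 1 is refused whole. A call with a gripper value outside its range is refused whole. "jaw" is the closure, from -1 (fully open) to 1 (shut), so that 0 is half open, set as the call begins (left out, the last holds). The fingers move at their own pace and stop on an object; "force" is the grip in N (left out, the last holds). Time passes only in rows, so rows that repeat a pose let the fingers close. It gives the time, the measured TCP pose, the force and the opening at its end, in the units of the state.
- env.state(): the state, without advancing time (a new reading comes with each control period).
- env.grab_frame(name): name is "scene" or "top" or "wrist"; returns (picture, depth): 480x640x3 uint8, red, green, blue; 480x640 float32, mm along the optical axis (not along the pixel's ray), 0 where there is no reading.
- env.get_calibration(name): a dict with "mtx" (3x3 intrinsics, pixels), "camera_from_world" (4x4, takes a point from world to camera coordinates). Camera axes: x right, y up, looking along -z (the intrinsics and any distortion apply to the point x, -y, -z); pixel columns grow to the right and rows downward; lengths in mm; the calibration is good to about 2 mm. A picture is of the moment at which its call begins: read the wrist's pose just before it. get_calibration takes no time and is no camera call; for the wrist camera it gives the pose at the moment of the call.
- env.job_done(): hands the job in, once; it reports no verdict.
The state is a dict: "time_s": time; "qpos": joint angles; "qvel": joint speeds; "effort": joint torques, N m; "ee_pos": TCP position; "ee_rot": TCP orientation; "force": force on the tool from outside, world axes, zero at the start; "torque": the same for the moment, N m; "gripper_width": finger opening in mm.
Only numpy, scipy, OpenCV 4.12 (cv2) and the standard library are available. Lean on these libraries where they do the work, as an engineer would, in place of code of your own. Each camera call takes 0.05 s, during which the arm holds its last target.

## Task

Make up the two drivers' issue trays for the next shift: in the long tray with three compartments, put the breath tester in the wide end compartment, the taller paper roll in the middle one and the stapler in the narrow end compartment; in the short tray with two compartments, put the shorter paper roll in the wider one and the stamp in the narrower one. Each thing must end upright as it stands now, lying fully on its compartment's floor and not on a wall. Leave the glue stick and the ink bottle standing where they are.

Things in the scene. Friction and masses are not known exactly. Their poses are not given: they have to be found in the camera images.
- long_tray: Issue tray, plastic, white floor and grey walls, fixed to the desk, 138 mm (its x) by 236 mm (its y) and 10 mm high, floor 3 mm thick, walls 4 mm. Three compartments in a row along its y axis, each 130 mm long in x: at the +y end the wide one (84 mm wide, centred at y = +72 mm), in the middle one 76 mm wide (centred at y = -12 mm), at the -y end the narrow one (60 mm wide, centred at y = -84 mm); all centred at x = 0. Origin at the centre of its underside, z up.
- short_tray: Issue tray, plastic, white floor and grey walls, fixed to the desk, 102 mm (its x) by 152 mm (its y) and 10 mm high, floor 3 mm thick, walls 4 mm. Two compartments in a row along its y axis, each 94 mm long in x: the wider one (80 mm wide) centred at y = +32 mm and the narrower one (60 mm wide) centred at y = -42 mm; both centred at x = 0. Origin at the centre of its underside, z up.
- tester_mid (a point): Hand-held breath tester: a white plastic block with rounded edges lying flat, 105 mm long (its x), 40 mm wide (its y), 38 mm high, with a black display on top. Point at its centre, 19 mm above its underside; its z up. Stands loose on the desk.
- tall_roll_mid (a point): The taller roll of white printer paper standing on end, 50 mm across and 57 mm high. Point at its centre, half-way up; its z along the roll, up. Stands loose on the desk.
- short_roll_mid (a point): The shorter, thinner roll of white printer paper standing on end, 40 mm across and 38 mm high. Point at its centre, half-way up; its z along the roll, up. Stands loose on the desk.
- stapler_mid (a point): Stapler, black with a steel base, 104 mm long (its x), 28 mm wide over its upper body (z from 24 to 50 mm above its underside; its y), base 30 mm wide, 50 mm high. Point at its centre, 25 mm above its underside; its z up. Stands loose on the desk.
- stamp_mid (a point): Hand stamp: wooden base with a rubber face, 48 mm (its x) by 36 mm (its y) and 14 mm high, and a round upright wooden handle 24 mm across on its centre, from 14 to 62 mm above the underside. Point on the handle's axis, 31 mm above the underside; its z up. Stands loose on the desk.
- glue_mid (a point): Bystander: glue stick standing upright, white with a grey cap, 28 mm across, 80 mm high. Point at its centre, half-way up; its z up. Loose and easily knocked over.
- ink_mid (a point): Bystander: small black stamp-ink bottle with a white cap, standing upright, 32 mm across, 53 mm high. Point on its axis 27 mm above its underside; its z up. Loose and easily knocked over.
There are look-alikes about, which are no part of the job. Leave any orange or red look-alike of the short_tray alone.

How it is judged (in metres and radians):
At the end, for the whole second after the job is handed in: All five released and still on the floor of their own compartments (height within 3 mm, tilt under 0.06 rad), centres within (tray x, y) of the compartment centre: tester 16, 24 mm; taller roll 42, 15; stapler 16, 17; shorter roll 29, 22; stamp 30, 15 mm (x of tester_mid in the frame of long_tray between -0.016 and 0.016 m and y of tester_mid in the frame of long_tray between 0.048 and 0.096 m and z of tester_mid in the frame of long_tray between 0.019 and 0.025 m and angle between each of tester_mid, tall_roll_mid, stapler_mid, short_roll_mid, stamp_mid's own z axis and vertical below 0.06 rad and linear speed of each of tester, tall_roll, stapler, short_roll, stamp below 0.02 m/s and angular speed of each of tester, tall_roll, stapler, short_roll, stamp below 0.2 rad/s and x of tall_roll_mid in the frame of long_tray between -0.042 and 0.042 m and y of tall_roll_mid in the frame of long_tray between -0.027 and 0.003 m and z of tall_roll_mid in the frame of long_tray between 0.0285 and 0.0345 m and x of stapler_mid in the frame of long_tray between -0.016 and 0.016 m and y of stapler_mid in the frame of long_tray between -0.101 and -0.067 m and z of stapler_mid in the frame of long_tray between 0.025 and 0.031 m and x of short_roll_mid in the frame of short_tray between -0.029 and 0.029 m and y of short_roll_mid in the frame of short_tray between 0.01 and 0.054 m and z of short_roll_mid in the frame of short_tray between 0.019 and 0.025 m and x of stamp_mid in the frame of short_tray between -0.03 and 0.03 m and y of stamp_mid in the frame of short_tray between -0.057 and -0.027 m and z of stamp_mid in the frame of short_tray between 0.031 and 0.037 m); the robot touches nothing.
It fails at once if the glue stick is shifted by more than 20 mm or tipped over (distance of glue_mid from where it was at the start of the episode above 0.02 m or angle between glue_mid's own z axis and vertical above 0.4 rad).
It fails at once if the ink bottle is shifted by more than 20 mm or tipped over (distance of ink_mid from where it was at the start of the episode above 0.02 m or angle between ink_mid's own z axis and vertical above 0.4 rad).
It also fails if it takes over 120 s, if anything falls off the work surface, if the arm or the gripper's body presses on something with over 40 N, if the wrist force passes 120 N, or if a joint passes its speed limit or range.

## Working session

There is one attempt and no reset: what is moved stays moved. The work goes in short steps, Python scripts to look and compute and a tool call to move; the robot and the scene stay as the last step left them, time stands still between calls to the robot, and variables do not carry over. Pictures are saved under pics/ and viewed, and the job is handed in when it is done.

Besides the shell and the picture viewer there is one more tool, called after "Request:" by a JSON object that holds its "op" and its "data". send_rows: Moves the arm, as the interface text tells. Its arguments: {"type":"object","properties":{"commands":{"type":"array","items":{"type":"array","items":{"type":"array","items":{"type":"number","minimum":-1,"maximum":1}}}},"jaw":{"type":"number"},"force":{"type":"number"}},"required":["commands"]}

```bash
ls; mkdir -p pics
python3 - <<'E'
from workcell import env
import cv2, numpy as np
for n in ["scene","top","wrist"]:
    c=env.get_calibration(n); p,d=env.grab_frame(n)
    cv2.imwrite(f"pics/{n}0.png",p[:,:,::-1]); np.savez(f"{n}0.npz",p=p,d=d,m=c["mtx"],T=c["camera_from_world"])
    print(n,c)
print(env.state())
E
```

```text
pics
scene {'mtx': array([[531.32514541,   0.        , 316.21939545],
       [  0.        , 531.32514541, 236.39245231],
       [  0.        ,   0.        ,   1.        ]]), 'camera_from_world': array([[ 3.88255285e-01,  9.21548980e-01,  2.30445082e-03,
        -1.95329991e+02],
       [-7.61502426e-01,  3.19416174e-01,  5.63992342e-01,
         3.46773761e+02],
       [ 5.19010489e-01, -2.20727853e-01,  8.25776802e-01,
        -1.42521786e+03],
       [ 0.00000000e+00,  0.00000000e+00,  0.00000000e+00,
         1.00000000e+00]])}
top {'mtx': array([[466.54589118,   0.        , 312.34736324],
       [  0.        , 466.54589118, 241.94660575],
       [  0.        ,   0.        ,   1.        ]]), 'camera_from_world': array([[-2.12057598e-02, -9.99298906e-01, -3.08547037e-02,
         1.21435448e+01],
       [ 9.80151215e-01, -2.68642523e-02,  1.96422780e-01,
        -4.97789861e+02],
       [-1.97113958e-01, -2.60769810e-02,  9.80033713e-01,
        -1.05928099e+03],
       [ 0.00000000e+00,  0.00000000e+00,  0.00000000e+00,
         1.00000000e+00]])}
wrist {'mtx': array([[390.6053297
[... 444 characters left out ...]
0000e+00,  0.00000000e+00,
         1.00000000e+00]])}
{'time_s': 0.15, 'qpos': array([-7.17930585e+01,  1.83418718e+01,  8.96898487e+01,  8.04413586e-04,
        7.20444700e+01, -1.14561392e+00]), 'qvel': array([ 0.03704869, -0.13154091, -0.26527398, -0.05345852,  0.06385434,
       -0.09736093]), 'effort': array([ 9.31712821e-04, -4.12771297e+01, -2.32155937e+01,  7.29146367e-02,
        4.33583348e-02, -8.52272228e-05]), 'ee_pos': array([ 190.43216132, -542.14606016,  213.33040732]), 'ee_rot': array([178.27919107,  89.9238057 , 107.63149801]), 'force': array([-0.25928262, -0.38098464,  0.0620337 ]), 'torque': array([0.02836675, 0.04157819, 0.00143755]), 'gripper_width': 91.39792929127708}
```

View pics/top0.png

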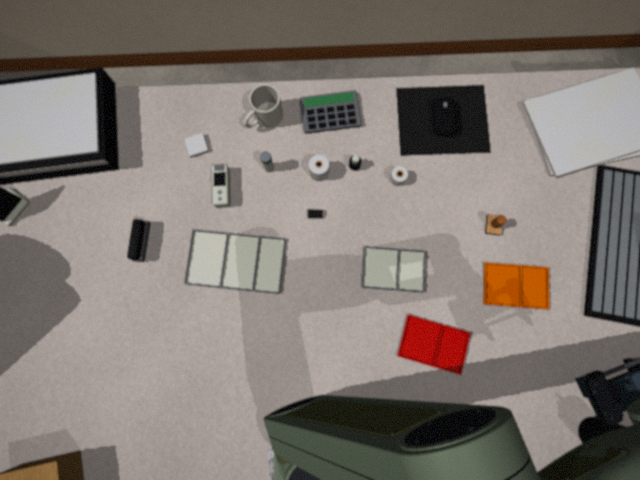

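View pics/scene0.png

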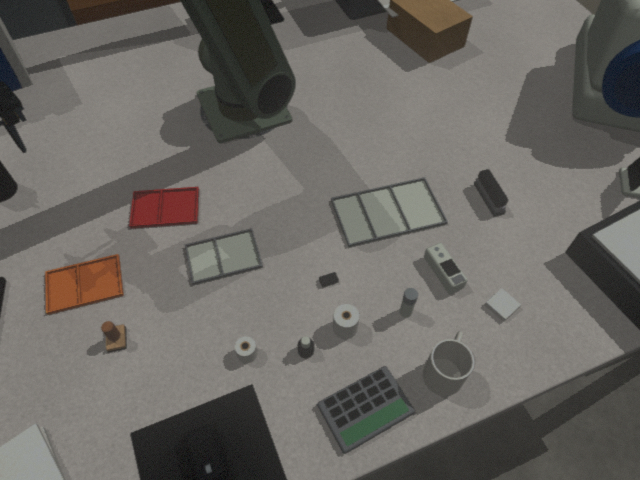

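View pics/wrist0.png

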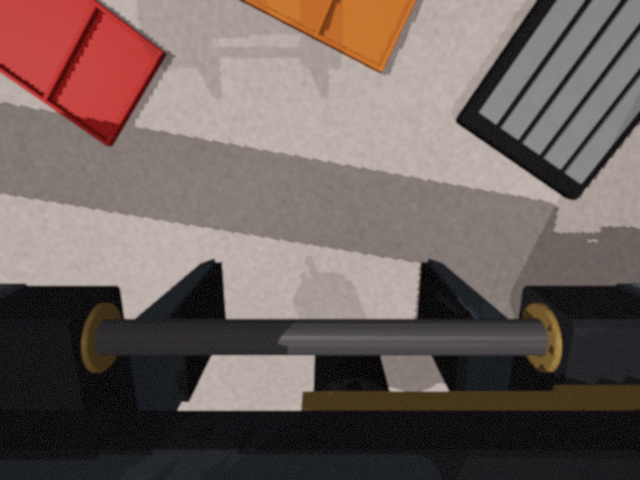

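```bash
cat > h.py <<'E'
import numpy as np,cv2
def cloud(d,m,T):
    v,u=np.mgrid[0:d.shape[0],0:d.shape[1]]
    x=(u-m[0,2])/m[0,0]*d; y=-(v-m[1,2])/m[1,1]*d
    P=np.stack([x,y,-d,np.ones_like(d)],-1)@np.linalg.inv(T).T
    P=P[...,:3].copy(); P[d<=0]=np.nan
    return P
def atz(u,v,z,m,T):
    R=T[:3,:3];t=T[:3,3];o=-R.T@t
    r=R.T@np.array([(u-m[0,2])/m[0,0],-(v-m[1,2])/m[1,1],-1])
    return o+r*(z-o[2])/r[2]
def proj(P,m,T):
    c=T[:3,:3]@np.array(P,float)+T[:3,3]
    return m[0,2]+m[0,0]*c[0]/-c[2], m[1,2]-m[1,1]*c[1]/-c[2]
E
python3 - <<'E'
from h import *
z=np.load("top0.npz");P=cloud(z["d"],z["m"],z["T"])
c=z["p"][120:310,110:530,::-1]
# zooms with grid
cv2.imwrite("pics/tz.png",cv2.resize(z["p"][130:300,120:320,::-1],(800,680))[:600])
H=P[...,2]; H[np.isnan(H)]=0
print(np.median(H[120:300,120:520]))
m=((H>18)&(H<120)).astype(np.uint8); m[:120]=0; m[320:]=0
n,l,s,ce=cv2.connectedComponentsWithStats(m)
for i in range(1,n):
    if s[i,4]<15: continue
    q=P[l==i]; top=np.percentile(q[:,2],95); t=q[q[:,2]>top-6]
    print(np.round(ce[i]),s[i,4],"top",top.round(1),"min",t.min(0).round(),"max",t.max(0).round(),"med",t.mean(0).round(1), cv2.minAreaRect(t[:,:2].astype(np.float32)))
for n in ["top","scene"]:
    z=np.load(n+"0.npz"); P=cloud(z["d"],z["m"],z["T"]); print(n,[P[v,u].round(1) for u,v in ([(300,230),(330,250),(450,230)] if n=="top" else [(300,250),(280,300)])])
E
```

```text
1.3728305098153442
[ 55. 144.] 5467 top 87.7 min [705. 508.  82.] max [822. 770.  91.] med [767.8 647.5  85. ] ((762.4902954101562, 639.6256713867188), (262.46148681640625, 113.29593658447266), 88.79102325439453)
[260. 122.] 147 top 61.7 min [803. 153.  57.] max [810. 164.  69.] med [806.4 159.   62.9] ((806.345458984375, 158.76634216308594), (10.136932373046875, 7.232903480529785), 86.33448791503906)
[311. 125.] 71 top 22.8 min [798. -18.  18.] max [826.  16.  25.] med [811.5  -2.7  20.1] ((812.2944946289062, -1.133260726928711), (27.50312614440918, 33.98698043823242), 3.3194968700408936)
[322. 124.] 36 top 23.3 min [802. -41.  18.] max [821. -20.  23.] med [811.3 -30.2  20.3] ((811.517822265625, -30.267135620117188), (16.865076065063477, 22.715110778808594), 7.264227390289307)
[341. 122.] 116 top 24.3 min [ 805. -128.   18.] max [823. -46.  26.] med [814.9 -80.5  20.7] ((813.1709594726562, -87.04132080078125), (82.27186584472656, 17.912494659423828), 89.0093994140625)
[445. 127.] 340 top 38.1 min [ 775. -368.   32.] max [ 807. -317.   41.] med [ 791.5 -340.8   35.3] ((790.511230468
[... 1536 characters left out ...]
83.] med [641.4 752.1  72.5] ((638.877197265625, 750.7971801757812), (11.128000259399414, 22.1981143951416), 74.37930297851562)
[498. 221.] 151 top 65.2 min [ 528. -455.   59.] max [ 550. -434.   68.] med [ 538.1 -444.1   63.1] ((538.9967041015625, -444.47491455078125), (19.84092140197754, 22.622417449951172), 78.1702651977539)
[136. 239.] 577 top 52.4 min [471. 411.  46.] max [567. 446.  55.] med [517.8 429.   49.5] ((519.0468139648438, 428.8594970703125), (27.56371307373047, 96.65157318115234), 84.00297546386719)
top [array([539.1,  31.6,   0.6]), array([485.9, -41.8,   2.8]), array([ 5.288e+02, -3.401e+02, -3.000e-01])]
scene [array([481.7, -29.7,  -0.7]), array([ 579.9, -113.7,   -0.9])]
```

View pics/tz.png

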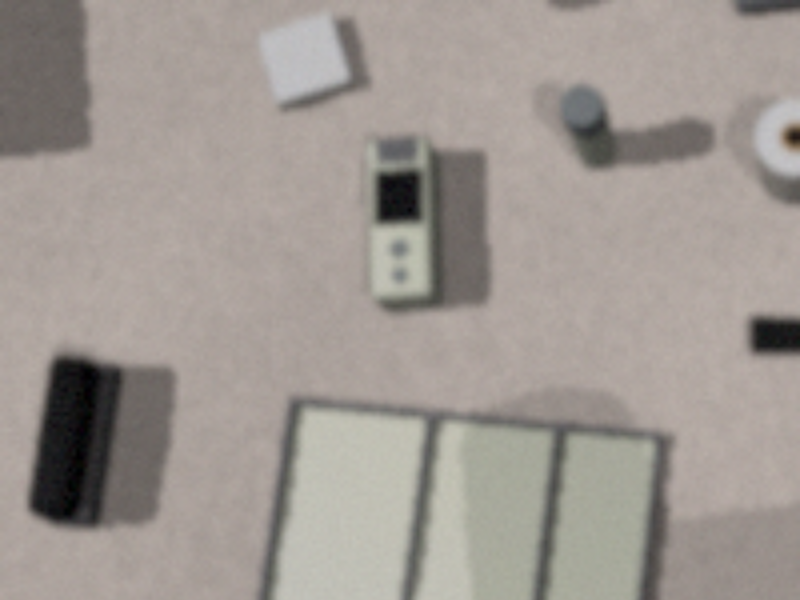

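Run:
```python
from h import *
for n in ["top","scene"]:
    z=np.load(n+"0.npz");m,T=z["m"],z["T"]
    p=z["p"].astype(np.float32); p=cv2.GaussianBlur(p,(3,3),0)
    if n=="top": 
        rs={"long":(175,222,300,300),"short":(352,238,440,300)}; st=(470,200,520,245)
    else:
        rs={"long":(322,170,455,255),"short":(172,220,270,292)}; st=(90,310,140,360)
    k=p[...,0]/(p[...,2]+1)
    print(n, "desk",np.median(k))
    for nm,(a,b,c,d) in rs.items():
        mk=(k[b:d,a:c]<1.06).astype(np.uint8)
        mk=cv2.morphologyEx(mk,cv2.MORPH_OPEN,np.ones((3,3)))
        cs,_=cv2.findContours(mk,cv2.RETR_EXTERNAL,cv2.CHAIN_APPROX_NONE)
        cc=max(cs,key=cv2.contourArea).reshape(-1,2)+[a,b]
        W=np.array([atz(u,v,8,m,T)[:2] for u,v in cc],np.float32)
        r=cv2.minAreaRect(W); print(nm,r)
    a,b,c,d=st
    cv2.imwrite(f"pics/st_{n}.png",cv2.resize(z["p"][b:d,a:c,::-1],None,fx=8,fy=8))
    for nm,(a,b,c,d) in rs.items(): cv2.imwrite(f"pics/{nm}_{n}.png",cv2.resize(z["p"][b:d,a:c,::-1],None,fx=5,fy=5))
    print("cam",-T[:3,:3].T@T[:3,3])
a=cv2.imread("pics/st_top.png");b=cv2.imread("pics/st_scene.png");H=400
print(a.shape,b.shape);a=cv2.resize(a,(400,360));b=cv2.resize(b,(360,360));cv2.imwrite("pics/st.png",np.hstack([a,b]))
w=np.load("wrist0.npz");print("wcam",-w["T"][:3,:3].T@w["T"][:3,3])
```

```text
top desk 1.0921788
long ((466.5059814453125, 209.4519500732422), (205.17262268066406, 140.81236267089844), 82.92710876464844)
short ((436.6181640625, -182.4676513671875), (131.7928466796875, 104.1440200805664), 84.01093292236328)
cam [ 279.36778213  -28.86057146 1136.28303226]
scene desk 1.0565372
long ((464.8289794921875, 200.93771362304688), (315.81451416015625, 241.53932189941406), 67.23786163330078)
short ((433.150146484375, -186.2219696044922), (201.3912811279297, 182.10391235351562), 67.2502212524414)
cam [1079.60997943 -245.34427163  981.78422771]
(360, 400, 3) (400, 400, 3)
wcam [ 260.09689413 -517.23053869  384.7090952 ]
```

View pics/st.png

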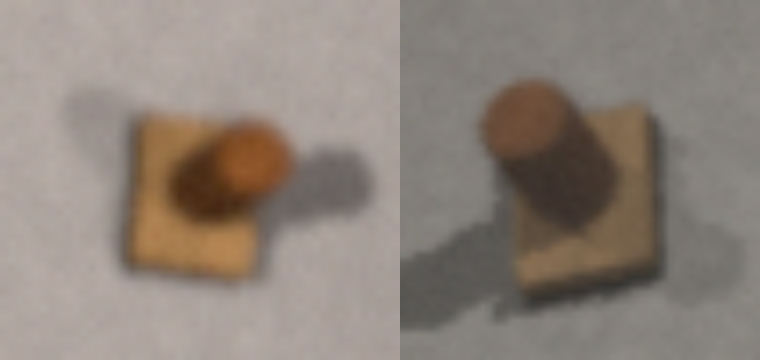

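View pics/short_top.png

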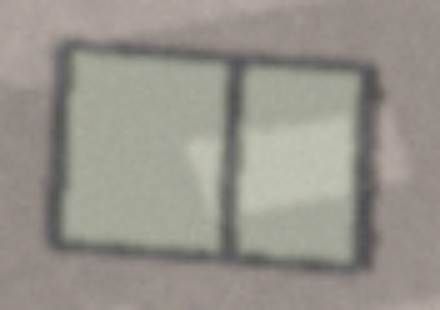

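View pics/long_top.png

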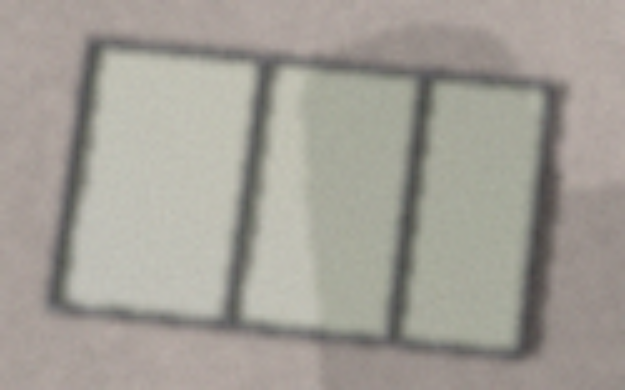

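View pics/long_scene.png

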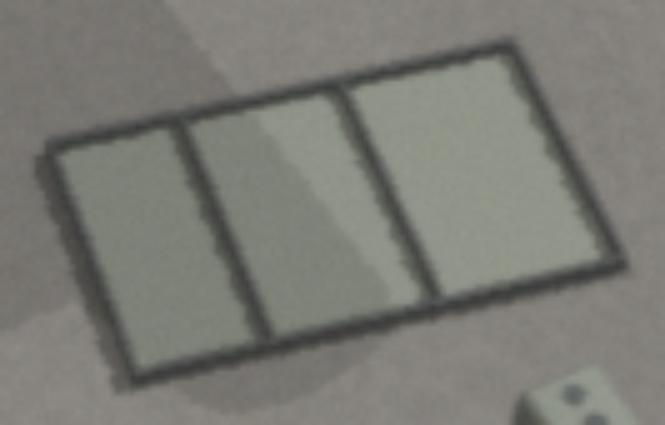

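View pics/short_scene.png

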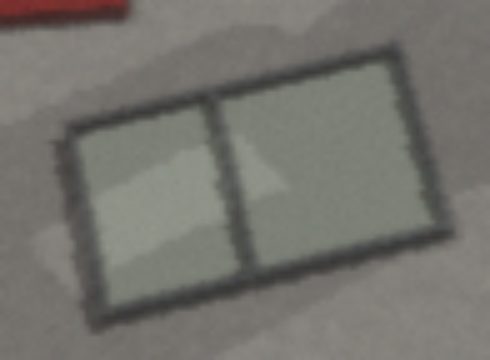

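Run:
```python
from h import *
from scipy.optimize import least_squares
C={}
C["long"]=(138,236,{"top":((175,222),{(1,1):(90,38),(1,-1):(560,82),(-1,-1):(530,355),(-1,1):(50,308)}),
 "scene":((322,170),{(-1,1):(515,42),(-1,-1):(45,148),(1,-1):(125,385),(1,1):(627,268)})})
C["short"]=(102,152,{"top":((352,238),{(1,1):(58,42),(1,-1):(373,65),(-1,-1):(370,268),(-1,1):(50,248)}),
 "scene":((172,220),{(-1,1):(400,45),(-1,-1):(62,132),(1,-1):(92,326),(1,1):(452,236)})})
for nm,(sx,sy,d) in C.items():
  for use in (["top"],["scene"],["top","scene"]):
    def f(q):
        r=[];c,s=np.cos(q[2]),np.sin(q[2])
        for cam in use:
            z=np.load(cam+"0.npz");off,k=d[cam]
            for (a,b),(X,Y) in k.items():
                x,y=a*sx/2,b*sy/2
                u,v=proj([q[0]+c*x-s*y,q[1]+s*x+c*y,10 if cam=="top" else 8],z["m"],z["T"])
                r+=[u-off[0]-(X-2)/5,v-off[1]-(Y-2)/5]
        return r
    o=least_squares(f,[450,200 if nm=="long" else -180,0]); print(nm,use,o.x[:2].round(1),np.degrees(o.x[2]).round(2),np.abs(o.fun).max().round(2))
# object positions from scene cam
z=np.load("scene0.npz");P=cloud(z["d"],z["m"],z["T"]);H=P[...,2];H[np.isnan(H)]=0
m=((H>15)&(H<120)).astype(np.uint8);m[:160]=0
n,l,s,ce=cv2.connectedComponentsWithStats(m)
for i in range(1,n):
    if 15<s[i,4]<4000:
        q=P[l==i];top=np.percentile(q[:,2],95);t=q[q[:,2]>top-6]
        print(ce[i].round(),"top",top.round(1),t.min(0).round(),t.max(0).round(),cv2.minAreaRect(t[:,:2].astype(np.float32)))
z=np.load("top0.npz");m,T=z["m"],z["T"]
for X,Y in [(135,115),(128,270),(250,275),(262,125)]: print(atz(470+X/8,200+Y/8,14,m,T).round(1))
```

```text
long ['top'] [464.8 189.9] -6.89 0.62
long ['scene'] [465.6 193.5] -7.56 0.75
long ['top', 'scene'] [465.4 191.8] -7.22 1.55
short ['top'] [ 434.7 -195.5] -5.19 0.75
short ['scene'] [ 436.2 -192.7] -6.25 0.87
short ['top', 'scene'] [ 435.4 -193.9] -5.73 1.28
[  5. 181.] top 76.8 [  44. -591.   71.] [  74. -583.   85.] ((59.225799560546875, -585.510986328125), (6.109483242034912, 30.09574317932129), 78.63037872314453)
[634. 175.] top 50.6 [583. 745.  45.] [639. 787.  55.] ((611.0482177734375, 765.7755737304688), (8.816017150878906, 69.53015899658203), 52.524085998535156)
[492. 190.] top 51.2 [469. 415.  45.] [569. 450.  54.] ((519.2030029296875, 432.16802978515625), (27.897762298583984, 99.91979217529297), 83.9090805053711)
[446. 267.] top 40.1 [602. 210.  34.] [707. 252.  44.] ((654.30322265625, 230.3414306640625), (105.58366394042969, 40.675254821777344), 2.3195900917053223)
[  1. 282.] top 19.7 [ 312. -638.   15.] [ 342. -631.   21.] ((327.1745910644531, -634.5094604492188), (5.527028560638428, 29.572200775146484), 84.88286590576172)
[409. 301.] top 81.3 [691.  99.  75.] [718. 125.
[... 933 characters left out ...]
49.] [713. -99.  56.] ((704.413330078125, -106.73009490966797), (17.3452091217041, 15.82950210571289), 18.19648551940918)
[365. 408.] top 20.4 [ 795. -128.   15.] [906.  28.  25.] ((850.71142578125, -49.779319763183594), (98.67798614501953, 149.0701904296875), 5.596200942993164)
[ 28. 458.] top 24.0 [ 652. -666.   18.] [ 765. -567.   27.] ((718.9522705078125, -622.4335327148438), (118.70513916015625, 82.15192413330078), 16.080297470092773)
[206. 454.] top 37.0 [ 775. -365.   31.] [ 866. -312.   42.] ((820.3551635742188, -338.42633056640625), (90.44534301757812, 52.60401153564453), 0.08625031262636185)
[ 562.4 -428.9   14. ]
[ 513.9 -422.2   14. ]
[ 511.3 -458.8   14. ]
[ 558.1 -467.1   14. ]
```

```bash
cat > mv.py <<'E'
import sys,numpy as np
from scipy.spatial.transform import Rotation as R
from workcell import env
s=env.state(); p=s["ee_pos"]; r=R.from_euler("xyz",s["ee_rot"],degrees=True); M=r.as_matrix()
jz=np.degrees(np.arctan2(M[1,2],M[0,2]))
print("t",round(s["time_s"],2),"p",p.round(1),"jaw",round(jz,1),"w",round(s["gripper_width"],1),"F",s["force"].round(1),"q",s["qpos"].round(0))
def row(x,y,z,ja=None):
    sh=M.T@(np.array([x,y,z])-p)
    if ja is None: ja=jz
    d=(ja-jz+90)%180-90
    a=np.radians(jz+d); Z=np.array([np.cos(a),np.sin(a),0]); X=np.array([0,0,-1.]); Y=np.cross(Z,X)
    T=np.stack([X,Y,Z],1); w=(r.inv()*R.from_matrix(T)).as_rotvec()
    print([x,y,z],"->",np.round(np.r_[sh/100,w/(2*np.pi)],4).tolist(),"rows>=",max(np.linalg.norm(sh)/62.5,np.degrees(np.linalg.norm(w))/10.7).round(1))
a=[float(v) for v in sys.argv[1:]]
# args: jaw angle(999=keep) then triples
for i in range(1,len(a),3): row(*a[i:i+3],None if a[0]==999 else a[0])
E
python3 mv.py -6 538 -442.7 120 538 -442.7 28
```

```text
t 0.15 p [ 190.4 -542.1  213.3] jaw -70.6 w 91.4 F [-0.3 -0.4  0.1] q [-72.  18.  90.   0.  72.  -1.]
[538.0, -442.7, 120.0] -> [0.9332, 3.6088, 0.2147, -0.1796, -0.0002, -0.0001] rows>= 6.0
[538.0, -442.7, 28.0] -> [1.8532, 3.6088, 0.2159, -0.1796, -0.0002, -0.0001] rows>= 6.5
```

Request:
{"op": "send_rows", "data": {"commands": [[[0.4,0.5,0.1,-0.09,0,0],[0.9,1,0.2,-0.1796,0,0],[0.9,1,0.2,-0.1796,0,0],[0.9,1,0.2,-0.1796,0,0],[0.9,1,0.2,-0.1796,0,0],[0.9,1,0.2,-0.1796,0,0],[0.9,1,0.2,-0.1796,0,0],[0.9,1,0.2,-0.1796,0,0]]], "jaw": -1, "force": 25}}

```text
time_s: 1.15
ee_pos: [291.5, -528.1, 123.8]
ee_rot: [120.1, 90.0, 114.0]
force: [0.3, 0.1, -0.1]
gripper_width: 90.8
```

```bash
python3 mv.py -6 538 -442.7 120 538 -442.7 28
```

```text
t 1.15 p [ 291.5 -528.1  123.8] jaw -6.1 w 90.8 F [ 0.3  0.1 -0.1] q [-62.  25.  93.   0.  62. -56.]
[538.0, -442.7, 120.0] -> [0.0381, 1.1133, 2.3596, -0.0004, -0.0, -0.0] rows>= 4.2
[538.0, -442.7, 28.0] -> [0.9581, 1.1131, 2.3597, -0.0004, -0.0, -0.0] rows>= 4.4
```

Request:
{"op": "send_rows", "data": {"commands": [[[0,0.3,0.5,0,0,0],[0,0.5,1,0,0,0],[0,0.5,1,0,0,0]]]}}

```text
time_s: 1.52
ee_pos: [399.4, -487.8, 123.8]
ee_rot: [-3.9, 89.9, -9.8]
force: [-0.6, 0.0, 1.0]
gripper_width: 91.2
```

Request:
{"op": "send_rows", "data": {"commands": [[[0,0.3,0.5,0,0,0],[0,0.6,1,0,0,0],[0,0.61,1,0,0,0]]]}}

```text
time_s: 1.9
ee_pos: [504.4, -437.3, 123.6]
ee_rot: [15.2, 90.0, 9.4]
force: [-0.3, -0.3, 0.6]
gripper_width: 91.3
```

Request:
{"op": "send_rows", "data": {"commands": [[[0,0,0.36,0,0,0],[0,0,0.36,0,0,0]]]}}

```text
time_s: 2.15
ee_pos: [538.0, -443.4, 123.6]
ee_rot: [-97.3, 90.0, -103.4]
force: [-0.4, -0.1, -0.1]
gripper_width: 91.5
```

```bash
python3 mv.py -6 538 -442.7 28
cat > shot.py <<'E'
import sys,cv2,numpy as np
from workcell import env
n=sys.argv[1];f=sys.argv[2]
c=env.get_calibration(n);p,d=env.grab_frame(n)
cv2.imwrite(f"pics/{f}.png",p[:,:,::-1]);np.savez(f+".npz",p=p,d=d,m=c["mtx"],T=c["camera_from_world"])
E
python3 shot.py wrist w1
```

```text
t 2.15 p [ 538.  -443.4  123.6] jaw -6.0 w 91.5 F [-0.4 -0.1 -0.1] q [-40.  33.  79.  -0.  68. -34.]
[538.0, -442.7, 28.0] -> [0.9559, 0.0072, -0.0002, -0.0001, -0.0, 0.0001] rows>= 1.5
```

View pics/w1.png

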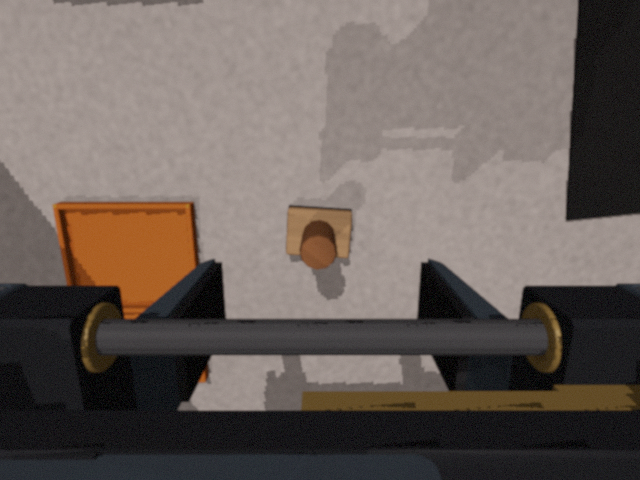

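Run:
```python
from h import *
z=np.load("w1.npz");P=cloud(z["d"],z["m"],z["T"])
q=P[180:290,270:370].reshape(-1,3);t=q[(q[:,2]>57)&(q[:,2]<70)];print(t.min(0),t.max(0),t.mean(0))
```

```text
[ 525.02772352 -452.52421281   57.08039075] [ 548.33472536 -429.60123201   64.41914174] [ 536.71333548 -440.26650525   62.00770423]
```

Request:
{"op": "send_rows", "data": {"commands": [[[0.4,0.02,-0.01,0,0,0],[0.8,0.022,-0.012,0,0,0],[0.95,0.022,-0.012,0,0,0],[0.95,0.022,-0.012,0,0,0]]]}}

```text
time_s: 2.7
ee_pos: [535.6, -440.4, 28.5]
ee_rot: [155.5, 89.9, 149.5]
force: [0.5, -0.2, 0.3]
gripper_width: 91.2
```

Request:
{"op": "send_rows", "data": {"commands": [[[0,0,0,0,0,0],[0,0,0,0,0,0],[0,0,0,0,0,0],[0,0,0,0,0,0],[0,0,0,0,0,0],[0,0,0,0,0,0]]], "jaw": 1, "force": 25}}

```text
time_s: 3.45
ee_pos: [536.9, -440.1, 28.9]
ee_rot: [-147.0, 90.0, -153.0]
force: [0.5, 0.8, -0.2]
gripper_width: 34.1
```

Request:
{"op": "send_rows", "data": {"commands": [[[0,0,0,0,0,0],[0,0,0,0,0,0],[0,0,0,0,0,0],[0,0,0,0,0,0]]]}}

```text
time_s: 3.95
ee_pos: [536.8, -440.2, 28.9]
ee_rot: [175.5, 90.0, 169.5]
force: [0.1, -0.0, -0.1]
gripper_width: 23.3
```

```bash
python3 mv.py -5.7 431.2 -235.8 130 431.2 -235.8 33
```

```text
t 3.95 p [ 536.8 -440.2   28.9] jaw -6.0 w 23.3 F [ 0.1 -0.  -0.1] q [-40.  37.  86.  -0.  57. -34.]
[431.2, -235.8, 130.0] -> [-1.011, 1.9223, -1.2639, -0.0008, -0.0, -0.0] rows>= 4.0
[431.2, -235.8, 33.0] -> [-0.041, 1.9222, -1.2638, -0.0008, -0.0, -0.0] rows>= 3.7
```

Request:
{"op": "send_rows", "data": {"commands": [[[-0.3,0,0,0,0,0],[-0.55,0.3,-0.1,0,0,0],[-0.55,0.7,-0.4,0,0,0],[-0.55,1,-0.63,0,0,0],[-0.55,1,-0.63,0,0,0]]]}}

```text
time_s: 4.58
ee_pos: [483.0, -331.8, 84.2]
ee_rot: [147.5, 89.9, 141.6]
force: [0.0, 0.1, -0.4]
gripper_width: 23.6
```

Request:
{"op": "send_rows", "data": {"commands": [[[0,0.3,-0.2,0,0,0],[0,0.65,-0.44,0,0,0],[0,0.92,-0.63,0,0,0],[0,0.92,-0.63,0,0,0],[0,0.92,-0.63,0,0,0]]]}}

```text
time_s: 5.2
ee_pos: [433.0, -237.3, 84.4]
ee_rot: [-30.6, 89.8, -36.6]
force: [0.3, -0.3, -2.1]
gripper_width: 23.3
```

```bash
python3 mv.py -5.7  431.2 -235.8 32.5;python3 shot.py scene s1; python3 shot.py wrist w2
```

```text
t 5.2 p [ 433.  -237.3   84.4] jaw -6.0 w 23.3 F [ 0.3 -0.3 -2.1] q [-30.  18. 111.  -0.  51. -24.]
[431.2, -235.8, 32.5] -> [0.5188, 0.0139, -0.0209, -0.0008, 0.0004, 0.0002] rows>= 0.8
```

View pics/w2.png

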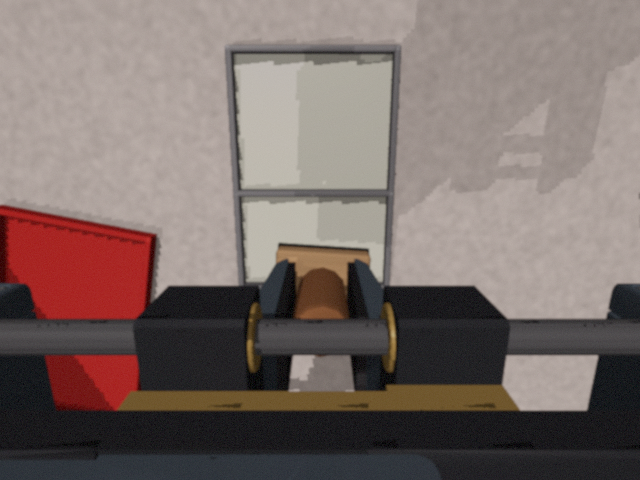

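Run:
```python
from h import *
z=np.load("w2.npz")
for u,v in [(227,45),(400,45),(237,193),(393,193)]: print(atz(u,v,10,z["m"],z["T"]).round(1))
c,s=np.cos(np.radians(-5.7)),np.sin(np.radians(-5.7))
for x,y in [(-51,76),(51,76),(-49,-10),(49,-10)]: print(435.4+c*x-s*y,-194+s*x+c*y)
```

```text
[ 392.4 -109.9   10. ]
[ 491.3 -120.3   10. ]
[ 384.4 -195.    10. ]
[ 482.5 -205.3   10. ]
392.200466912494 -113.31046944602122
493.6961350485391 -123.44108391987237
385.64907957446354 -199.08388796217395
483.1645254306637 -208.8172234370506
```

Request:
{"op": "send_rows", "data": {"commands": [[[0.3,0.03,-0.02,0,0,0],[0.45,0.03,-0.02,0,0,0],[0.52,0.03,-0.02,0,0,0],[0.52,0.03,-0.02,0,0,0],[0.52,0.03,-0.02,0,0,0]]]}}

```text
time_s: 5.92
ee_pos: [430.5, -233.5, 32.2]
ee_rot: [-27.5, 89.9, -33.5]
force: [0.0, 0.1, -0.2]
gripper_width: 23.6
```

```bash
python3 mv.py -5.7  431.2 -234 32;python3 shot.py scene s2
```

```text
t 5.92 p [ 430.5 -233.5   32.2] jaw -6.0 w 23.6 F [ 0.   0.1 -0.2] q [-30.  22. 115.  -0.  43. -24.]
[431.2, -234.0, 32.0] -> [0.002, -0.0046, 0.0075, -0.0009, 0.0002, 0.0001] rows>= 0.0
```

View pics/s2.png

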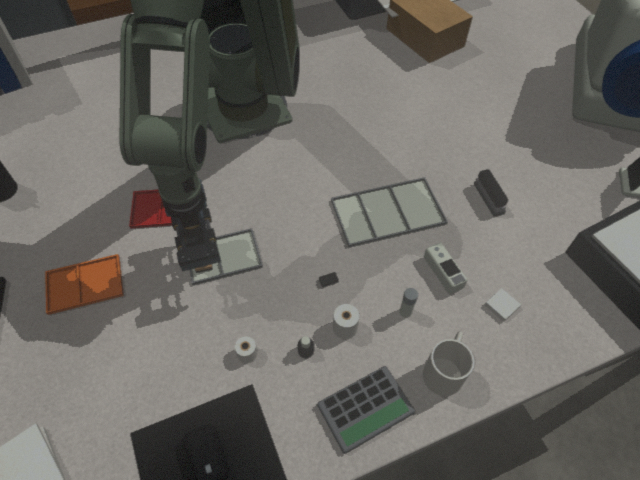

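Stamp sits inside the narrow compartment (scene px ~205,268). Release and rise.

Request:
{"op": "send_rows", "data": {"commands": [[[0,0,0,0,0,0],[0,0,0,0,0,0],[0,0,0,0,0,0],[0,0,0,0,0,0],[0,0,0,0,0,0]]], "jaw": 0}}

```text
time_s: 6.6
ee_pos: [429.9, -232.9, 32.0]
ee_rot: [-56.6, 90.0, -62.6]
force: [-0.3, -0.6, -0.3]
gripper_width: 45.6
```

Request:
{"op": "send_rows", "data": {"commands": [[[-0.3,0,0,0,0,0],[-0.7,0,0,0,0,0],[-0.8,0,0.3,0,0,0],[-0.8,0,0.8,0,0,0],[-0.8,0,1,0,0,0],[-0.8,0,1,0,0,0]]], "jaw": -1}}

```text
time_s: 7.35
ee_pos: [530.2, -243.3, 111.5]
ee_rot: [-139.4, 90.0, -145.4]
force: [-0.3, 0.5, 0.6]
gripper_width: 90.7
```

```bash
python3 mv.py -5.7 666 -216 112
```

```text
t 7.35 p [ 530.2 -243.3  111.5] jaw -5.9 w 90.7 F [-0.3  0.5  0.6] q [-26.  24.  97.  -0.  59. -20.]
[666.0, -216.0, 112.0] -> [-0.0049, 0.4118, 1.3222, -0.0007, -0.0, 0.0] rows>= 2.2
```

Request:
{"op": "send_rows", "data": {"commands": [[[0,0.2,0.6,0,0,0],[0,0.41,1,0,0,0],[0,0.41,1,0,0,0]]]}}

```text
time_s: 7.72
ee_pos: [634.2, -211.6, 111.3]
ee_rot: [134.6, 90.0, 128.8]
force: [-0.7, 0.9, -0.2]
gripper_width: 91.2
```

Request:
{"op": "send_rows", "data": {"commands": [[[0,0,0.32,0,0,0],[0,0,0.32,0,0,0],[0,0,0.32,0,0,0]]]}}

```text
time_s: 8.1
ee_pos: [662.9, -216.6, 111.7]
ee_rot: [178.5, 89.9, 172.4]
force: [-0.4, -0.4, -0.2]
gripper_width: 91.4
```

```bash
python3 shot.py wrist w3
python3 - <<'E'
from h import *
z=np.load("w3.npz");P=cloud(z["d"],z["m"],z["T"])
q=P[100:300,225:420].reshape(-1,3);t=q[(q[:,2]>33)&(q[:,2]<48)];print(t.min(0),t.max(0),t.mean(0))
E
python3 mv.py -5.7 666 -216 15
```

```text
[ 644.75025577 -233.41141694   33.13565977] [ 684.37003705 -193.85239463   41.49396432] [ 664.70435401 -212.94843812   38.76029457]
t 8.15 p [ 663.  -216.6  111.9] jaw -6.0 w 91.0 F [-0.1 -0.1 -0.7] q [-19.  33.  80.  -0.  67. -13.]
[666.0, -216.0, 15.0] -> [0.9689, 0.0088, 0.0306, -0.0009, -0.0003, -0.0] rows>= 1.6
```

View pics/w3.png

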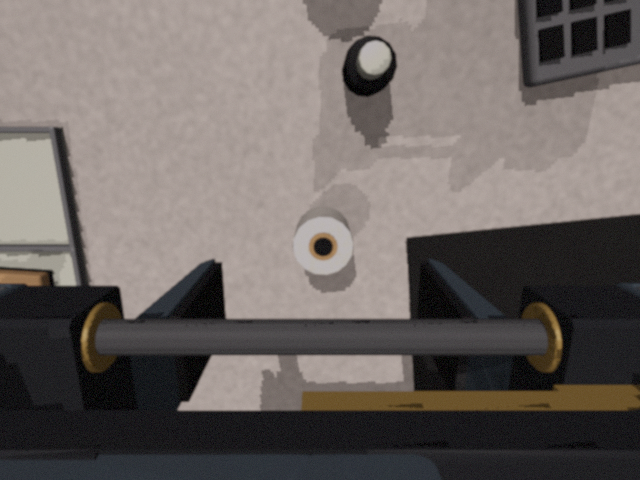

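Request:
{"op": "send_rows", "data": {"commands": [[[0.4,0.03,0.015,0,0,0],[0.8,0.03,0.015,0,0,0],[0.98,0.03,0.015,0,0,0],[0.98,0.03,0.015,0,0,0]]]}}

```text
time_s: 8.65
ee_pos: [665.5, -213.4, 13.1]
ee_rot: [170.4, 89.9, 164.4]
force: [0.4, -0.7, 0.8]
gripper_width: 91.6
```

Request:
{"op": "send_rows", "data": {"commands": [[[0,0,0,0,0,0],[0,0,0,0,0,0],[0,0,0,0,0,0],[0,0,0,0,0,0],[0,0,0,0,0,0],[0,0,0,0,0,0],[0,0,0,0,0,0],[0,0,0,0,0,0]]], "jaw": 1, "force": 25}}

```text
time_s: 9.65
ee_pos: [666.7, -213.5, 14.0]
ee_rot: [-166.5, 90.0, -172.5]
force: [0.8, 1.1, -0.1]
gripper_width: 39.0
```

```bash
python3 mv.py -5.7 438.6 -161 80 438.6 -161 17
```

```text
t 9.65 p [ 666.7 -213.5   14. ] jaw -6.0 w 39.0 F [ 0.8  1.1 -0.1] q [-19.  38.  85.  -0.  56. -13.]
[438.6, -161.0, 80.0] -> [-0.6599, 0.2837, -2.3233, -0.0008, -0.0, 0.0] rows>= 3.9
[438.6, -161.0, 17.0] -> [-0.0299, 0.2838, -2.3232, -0.0008, -0.0, 0.0] rows>= 3.7
```

Request:
{"op": "send_rows", "data": {"commands": [[[-0.3,0,0,0,0,0],[-0.66,0.15,-0.2,0,0,0],[-0.66,0.28,-0.6,0,0,0],[-0.66,0.28,-1,0,0,0],[-0.66,0.28,-1,0,0,0]]]}}

```text
time_s: 10.28
ee_pos: [567.2, -174.5, 79.9]
ee_rot: [171.4, 89.8, 165.4]
force: [0.5, -0.5, -0.6]
gripper_width: 39.4
```

Request:
{"op": "send_rows", "data": {"commands": [[[0,0,-0.45,0,0,0],[0,0,-0.9,0,0,0],[0,0,-1,0,0,0],[0,0,-1,0,0,0]]]}}

```text
time_s: 10.78
ee_pos: [471.9, -165.3, 80.4]
ee_rot: [-13.5, 89.9, -19.6]
force: [-0.1, 0.2, -0.2]
gripper_width: 39.3
```

Request:
{"op": "send_rows", "data": {"commands": [[[0,0,-0.32,0,0,0],[0.3,0,-0.32,0,0,0],[0.3,0,-0.32,0,0,0]]]}}

```text
time_s: 11.15
ee_pos: [439.5, -161.5, 48.9]
ee_rot: [163.6, 89.9, 157.6]
force: [0.2, 0.0, 0.0]
gripper_width: 39.6
```

```bash
python3 shot.py wrist w4;python3 mv.py -5.7 438.6 -161 17.5
```

```text
t 11.2 p [ 440.3 -161.8   49.8] jaw -6.0 w 39.5 F [ 0.5  0.  -0.3] q [-22.  19. 116.   0.  45. -16.]
[438.6, -161.0, 17.5] -> [0.3227, 0.0059, -0.0182, -0.0008, 0.0, 0.0] rows>= 0.5
```

View pics/w4.png

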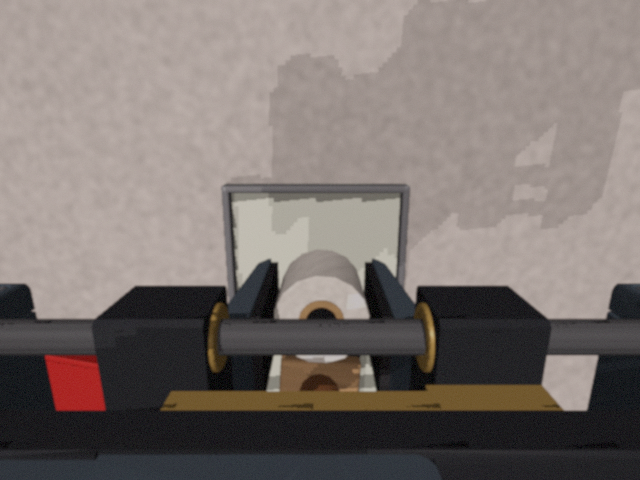

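Request:
{"op": "send_rows", "data": {"commands": [[[0.2,0.005,-0.015,0,0,0],[0.29,0.005,-0.015,0,0,0],[0.322,0.005,-0.015,0,0,0],[0.322,0.005,-0.015,0,0,0]]]}}

```text
time_s: 11.7
ee_pos: [438.1, -161.0, 18.1]
ee_rot: [-19.6, 89.9, -25.6]
force: [-0.7, 0.6, -0.6]
gripper_width: 39.5
```

Request:
{"op": "send_rows", "data": {"commands": [[[0,0,0,0,0,0],[0,0,0,0,0,0],[0,0,0,0,0,0],[0,0,0,0,0,0]]], "jaw": -0.3}}

```text
time_s: 12.2
ee_pos: [437.5, -160.8, 17.8]
ee_rot: [-36.0, 90.0, -42.0]
force: [0.5, -0.1, 0.3]
gripper_width: 59.6
```

Request:
{"op": "send_rows", "data": {"commands": [[[-0.3,0,0,0,0,0],[-0.7,0,0,0,0,0],[-1,0,0.3,0,0,0],[-1,0.3,0.8,0,0,0],[-1,0.6,1,0,0,0],[-1,0.6,1,0,0,0]]], "jaw": -1}}

```text
time_s: 12.95
ee_pos: [544.5, -110.1, 117.5]
ee_rot: [24.8, 90.0, 19.0]
force: [-0.4, 0.2, -0.3]
gripper_width: 91.3
```

```bash
python3 mv.py -7.2 689 -16 125
```

```text
t 12.95 p [ 544.5 -110.1  117.5] jaw -5.8 w 91.3 F [-0.4  0.2 -0.3] q [-13.  21. 100.   0.  58.  -7.]
[689.0, -16.0, 125.0] -> [-0.0744, 1.0827, 1.3417, 0.0038, 0.0001, -0.0] rows>= 2.8
```

Request:
{"op": "send_rows", "data": {"commands": [[[-0.07,0.5,0.4,0,0,0],[-0.07,1,0.8,0.0038,0,0],[-0.07,1,1,0.0038,0,0]]]}}

```text
time_s: 13.32
ee_pos: [654.1, -20.2, 124.5]
ee_rot: [89.9, 90.0, 82.7]
force: [-0.2, -0.2, -0.7]
gripper_width: 91.3
```

Request:
{"op": "send_rows", "data": {"commands": [[[0,0.08,0.34,0,0,0],[0,0.08,0.34,0,0,0],[0,0.08,0.34,0,0,0]]]}}

```text
time_s: 13.7
ee_pos: [686.5, -19.7, 124.3]
ee_rot: [-165.3, 89.9, -172.7]
force: [0.6, 0.1, -0.1]
gripper_width: 91.1
```

```bash
python3 shot.py wrist w5
python3 - <<'E'
from h import *
z=np.load("w5.npz");P=cloud(z["d"],z["m"],z["T"])
q=P[160:300,225:420].reshape(-1,3);t=q[(q[:,2]>52)&(q[:,2]<66)];print(t.min(0),t.max(0),t.mean(0))
E
python3 mv.py -7.2 689 -16 20
```

```text
[664.28504287 -40.60782896  52.15479889] [713.57619571   9.07292482  60.91365833] [689.11655798 -14.74040435  57.70486714]
t 13.75 p [686.4 -19.6 124.5] jaw -7.4 w 91.1 F [ 0.4 -0.4 -0. ] q [-3. 32. 81. -0. 68.  5.]
[689.0, -16.0, 20.0] -> [1.045, 0.0398, 0.0224, -0.0005, -0.0003, 0.0001] rows>= 1.7
```

View pics/w5.png

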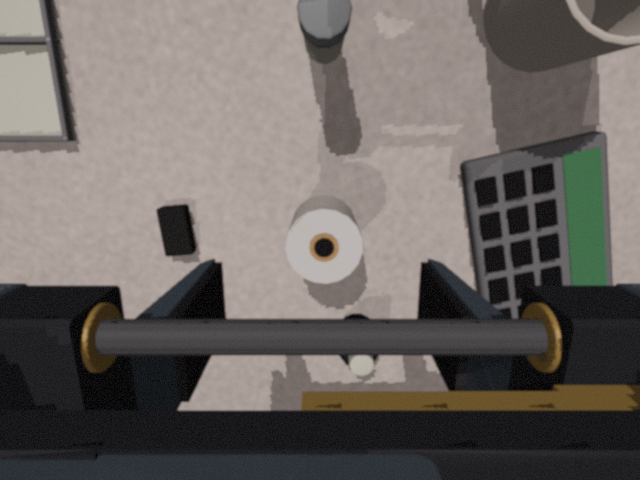

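Request:
{"op": "send_rows", "data": {"commands": [[[0.4,0.04,0.025,0,0,0],[0.8,0.04,0.025,0,0,0],[1,0.04,0.025,0,0,0],[1,0.04,0.025,0,0,0]]]}}

```text
time_s: 14.25
ee_pos: [688.5, -15.7, 23.2]
ee_rot: [-172.4, 89.7, -179.7]
force: [0.2, 0.9, -0.7]
gripper_width: 91.1
```

Request:
{"op": "send_rows", "data": {"commands": [[[0.04,0,0,0,0,0],[0.04,0,0,0,0,0],[0.04,0,0,0,0,0],[0.04,0,0,0,0,0],[0.04,0,0,0,0,0],[0.04,0,0,0,0,0],[0.04,0,0,0,0,0],[0.04,0,0,0,0,0]]], "jaw": 1, "force": 30}}

```text
time_s: 15.25
ee_pos: [690.8, -15.3, 21.1]
ee_rot: [-28.2, 90.0, -35.5]
force: [-1.9, 0.1, 4.9]
gripper_width: 49.4
```

```bash
python3 mv.py -7.2 463.7 180.5 90 463.7 180.5 24
```

```text
t 15.25 p [690.8 -15.3  21.1] jaw -7.4 w 49.4 F [-1.9  0.1  4.9] q [-2. 37. 87. -0. 56.  5.]
[463.7, 180.5, 90.0] -> [-0.6891, 1.6508, -2.503, -0.0004, 0.0, 0.0] rows>= 4.9
[463.7, 180.5, 24.0] -> [-0.0291, 1.6508, -2.503, -0.0004, 0.0, 0.0] rows>= 4.8
```

Request:
{"op": "send_rows", "data": {"commands": [[[-0.3,0,0,0,0,0],[-0.65,0,-0.2,0,0,0],[-0.69,0.2,-0.6,0,0,0],[-0.69,0.5,-1,0,0,0],[-0.69,0.5,-1,0,0,0]]]}}

```text
time_s: 15.88
ee_pos: [595.2, 48.9, 89.3]
ee_rot: [-177.0, 89.8, 175.8]
force: [1.0, -0.5, -0.0]
gripper_width: 49.4
```

Request:
{"op": "send_rows", "data": {"commands": [[[0,0.3,-0.4,0,0,0],[0,0.6,-0.8,0,0,0],[0,0.8,-1,0,0,0],[0,0.8,-1,0,0,0]]]}}

```text
time_s: 16.38
ee_pos: [508.9, 140.1, 89.5]
ee_rot: [-38.0, 90.0, -45.2]
force: [0.8, 0.1, -1.2]
gripper_width: 49.6
```

Request:
{"op": "send_rows", "data": {"commands": [[[0,0.25,-0.35,0,0,0],[0,0.35,-0.5,0,0,0],[0,0.35,-0.5,0,0,0],[0,0.35,-0.5,0,0,0]]]}}

```text
time_s: 16.88
ee_pos: [465.4, 179.9, 89.8]
ee_rot: [-0.0, 89.9, -7.4]
force: [-0.3, -0.7, -0.9]
gripper_width: 49.6
```

```bash
python3 shot.py wrist w6;python3 mv.py -7.2 463.7 180.5 24.5
```

```text
t 16.93 p [465.3 179.8  89.8] jaw -7.4 w 49.4 F [ 0.5 -0.3 -0.8] q [ 20.  18. 110.  -0.  52.  27.]
[463.7, 180.5, 24.5] -> [0.6529, 0.005, -0.018, -0.0006, 0.0002, -0.0] rows>= 1.0
```

View pics/w6.png

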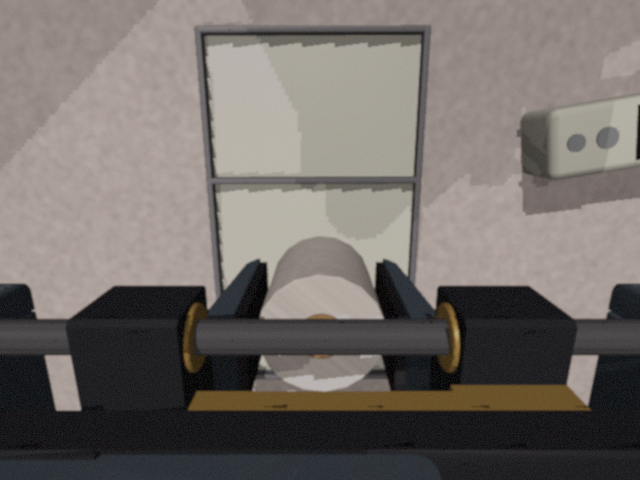

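Run:
```python
from h import *
z=np.load("w6.npz")
W=np.array([atz(u,v,10,z["m"],z["T"])[:2] for u,v in [(196,28),(430,28),(209,180),(418,180)]]);print(W.round(1))
c,s=np.cos(np.radians(-7.2)),np.sin(np.radians(-7.2))
for x,y in [(-69,118),(69,118),(-65,28),(65,28)]: print(np.round([465.2+c*x-s*y,191.7+s*x+c*y],1))
```

```text
[[410.6 320.8]
 [545.7 303.4]
 [400.3 233.4]
 [533.2 216.2]]
[411.5 317.4]
[548.4 300.1]
[404.2 227.6]
[533.2 211.3]
```

Request:
{"op": "send_rows", "data": {"commands": [[[0.35,0.03,-0.01,0,0,0],[0.58,0.03,-0.01,0,0,0],[0.65,0.03,-0.01,0,0,0],[0.65,0.03,-0.01,0,0,0]]]}}

```text
time_s: 17.42
ee_pos: [464.4, 183.2, 25.0]
ee_rot: [11.6, 90.0, 4.2]
force: [-0.7, 0.5, -1.6]
gripper_width: 49.6
```

Request:
{"op": "send_rows", "data": {"commands": [[[0,0,0,0,0,0],[0,0,0,0,0,0],[0,0,0,0,0,0],[0,0,0,0,0,0]]], "jaw": -0.5}}

```text
time_s: 17.92
ee_pos: [463.5, 183.5, 24.9]
ee_rot: [10.1, 90.0, 2.8]
force: [0.3, -0.8, 0.3]
gripper_width: 68.2
```

Request:
{"op": "send_rows", "data": {"commands": [[[-0.3,0,0,0,0,0],[-0.7,0,0,0,0,0],[-1,0,0,0,0,0],[-1,0.2,0.4,0,0,0],[-1,0.2,0.9,0,0,0],[-1,0.2,1,0,0,0]]], "jaw": -1}}

```text
time_s: 18.68
ee_pos: [567.7, 190.3, 124.5]
ee_rot: [12.3, 89.9, 4.9]
force: [-0.4, -0.0, -1.1]
gripper_width: 91.0
```

```bash
python3 mv.py 92.4 654.5 230 120;python3 mv.py 999 654.5 230 120
```

```text
t 18.68 p [567.7 190.3 124.5] jaw -7.4 w 91.0 F [-0.4 -0.  -1.1] q [17. 24. 94. -0. 62. 25.]
[654.5, 230.0, 120.0] -> [0.0467, 0.5052, 0.8097, 0.2227, 0.0002, -0.0002] rows>= 7.5
t 18.68 p [567.7 190.3 124.5] jaw -7.4 w 91.0 F [-0.4 -0.  -1.1] q [17. 24. 94. -0. 62. 25.]
[654.5, 230.0, 120.0] -> [0.0467, 0.5052, 0.8097, 0.0, 0.0003, -0.0001] rows>= 1.5
```

Request:
{"op": "send_rows", "data": {"commands": [[[0,0.3,0.4,-0.029,0,0],[0.02,0.5,0.8,-0.06,0,0],[0.04,0.5,0.81,-0.09,0,0],[0.04,0.5,0.81,-0.12,0,0],[0.04,0.5,0.81,-0.15,0,0],[0.04,0.5,0.81,-0.18,0,0],[0.04,0.5,0.81,-0.21,0,0],[0.04,0.5,0.81,-0.24,0,0],[0.04,0.5,0.81,-0.27,0,0],[0.04,0.5,0.81,-0.277,0,0],[0.04,0.5,0.81,-0.277,0,0]]]}}

```text
time_s: 20.05
ee_pos: [651.0, 229.7, 120.5]
ee_rot: [106.1, 89.9, -161.6]
force: [0.1, 1.0, 0.3]
gripper_width: 91.2
```

```bash
python3 shot.py wrist w7
python3 - <<'E'
from h import *
z=np.load("w7.npz");P=cloud(z["d"],z["m"],z["T"])
q=P[100:320,225:420].reshape(-1,3);t=q[(q[:,2]>32)&(q[:,2]<48)];print(t.min(0),t.max(0),t.mean(0),cv2.minAreaRect(t[:,:2].astype(np.float32)))
E
python3 mv.py 92.4 654.5 230 13
```

```text
[600.21227711 210.16345465  32.20486061] [704.81747324 253.18772498  41.45173404] [649.09301643 231.41069564  38.52890151] ((652.4457397460938, 231.56134033203125), (103.62679290771484, 40.09621047973633), 2.0366313457489014)
t 20.1 p [651.2 229.7 120.5] jaw 92.3 w 91.7 F [-0.9  0.9  0.4] q [ 18.  32.  80.   0.  67. -74.]
[654.5, 230.0, 13.0] -> [1.0754, -0.0345, 0.002, -0.0003, -0.0, -0.0002] rows>= 1.7
```

View pics/w7.png

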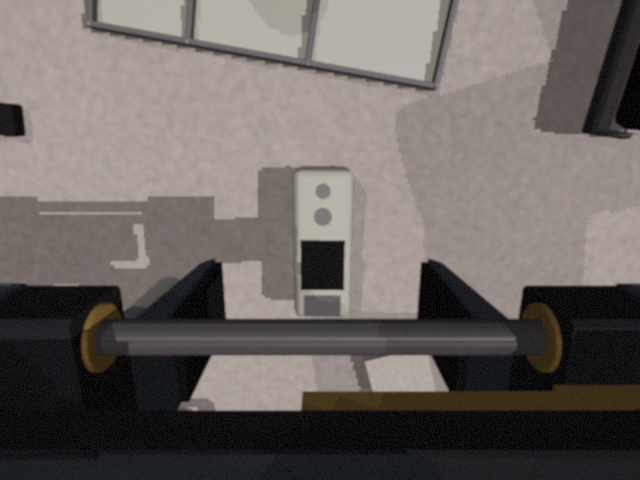

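Request:
{"op": "send_rows", "data": {"commands": [[[0.4,-0.02,0.013,0,0,0],[0.8,-0.02,0.013,0,0,0],[1,-0.02,0.013,0,0,0],[1,-0.02,0.013,0,0,0]]]}}

```text
time_s: 20.6
ee_pos: [652.2, 230.6, 18.7]
ee_rot: [106.6, 89.7, -161.0]
force: [0.5, -0.0, -0.6]
gripper_width: 91.3
```

Request:
{"op": "send_rows", "data": {"commands": [[[0.06,0,0,0,0,0],[0.06,0,0,0,0,0],[0.06,0,0,0,0,0],[0.06,0,0,0,0,0],[0.06,0,0,0,0,0],[0.06,0,0,0,0,0],[0.06,0,0,0,0,0],[0.06,0,0,0,0,0]]], "jaw": 1, "force": 30}}

```text
time_s: 21.6
ee_pos: [653.9, 231.1, 14.9]
ee_rot: [-117.3, 90.0, -24.9]
force: [0.2, -0.4, 2.1]
gripper_width: 39.8
```

```bash
python3 mv.py 82.8 474 265.5 90 474 265.5 19
```

```text
t 21.6 p [653.9 231.1  14.9] jaw 92.4 w 39.8 F [ 0.2 -0.4  2.1] q [ 19.  38.  87.  -0.  56. -74.]
[474.0, 265.5, 90.0] -> [-0.7515, 1.7833, 0.4182, 0.0266, -0.0, 0.0] rows>= 3.2
[474.0, 265.5, 19.0] -> [-0.0415, 1.7834, 0.4183, 0.0266, -0.0, 0.0] rows>= 2.9
```

Request:
{"op": "send_rows", "data": {"commands": [[[-0.3,0,0,0,0,0],[-0.65,0.2,0.1,0,0,0],[-0.75,0.6,0.3,0.013,0,0],[-0.75,1,0.42,0.0266,0,0],[-0.75,1,0.42,0.0266,0,0]]]}}

```text
time_s: 22.22
ee_pos: [549.0, 269.3, 89.6]
ee_rot: [115.7, 89.8, -161.4]
force: [0.5, 0.4, -0.8]
gripper_width: 40.0
```

```bash
python3 mv.py 82.8 474 265.5 90
```

```text
t 22.23 p [549.  269.3  89.6] jaw 82.9 w 40.0 F [ 0.5  0.4 -0.8] q [ 25.  27.  95.   0.  58. -58.]
[474.0, 265.5, 90.0] -> [-0.0023, 0.7394, -0.1304, 0.0003, -0.0002, -0.0004] rows>= 1.2
```

Request:
{"op": "send_rows", "data": {"commands": [[[0,0.4,-0.07,0,0,0],[0,0.7,-0.12,0,0,0],[0,0.75,-0.13,0,0,0],[0.2,0.75,-0.13,0,0,0],[0.2,0.75,-0.13,0,0,0]]]}}

```text
time_s: 22.85
ee_pos: [476.7, 265.1, 68.6]
ee_rot: [136.9, 89.9, -140.3]
force: [0.1, -0.4, -1.1]
gripper_width: 39.8
```

```bash
python3 shot.py wrist w8;python3 shot.py top t8;python3 mv.py 82.8 474 266 19
```

```text
t 22.95 p [477.5 265.6  69.8] jaw 82.8 w 39.8 F [-0.3  1.  -0.6] q [ 28.  23. 105.  -0.  52. -55.]
[474.0, 266.0, 19.0] -> [0.5083, 0.0352, -0.0006, -0.0001, 0.0, 0.0001] rows>= 0.8
```

View pics/w8.png

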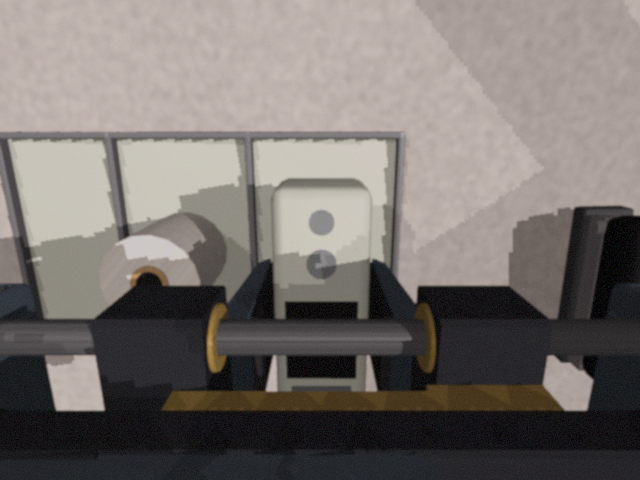

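```bash
python3 - <<'E'
from h import *
z=np.load("w8.npz");m,T=z["m"],z["T"]
W=np.array([atz(u,v,10,m,T)[:2] for u,v in [(403,133),(249,135),(110,135),(397,250)]]);print(W.round(1))
c,s=np.cos(np.radians(-7.2)),np.sin(np.radians(-7.2))
for x,y in [(-69,118),(-67,28),(-67,-52)]: print(np.round([465.2+c*x-s*y,192.5+s*x+c*y],1))
E
python3 - <<'E'
import numpy as np;import sys
sys.path.insert(0,'.')
from h import *
z=np.load("w8.npz");P=cloud(z["d"],z["m"],z["T"])
q=P[150:320,275:368].reshape(-1,3);t=q[q[:,2]>85];print(t.min(0),t.max(0))
E
```

```text
[[410.3 321.2]
 [400.3 234.1]
 [390.4 155.4]
 [479.3 312.6]]
[411.5 318.2]
[402.2 228.7]
[392.2 149.3]
[422.12975237 245.98070834  85.13180311] [481.36593508 290.48272339 162.57394547]
```

Request:
{"op": "send_rows", "data": {"commands": [[[0.25,0.035,0,0,0,0],[0.44,0.035,0,0,0,0],[0.505,0.035,0,0,0,0],[0.505,0.035,0,0,0,0]]]}}

```text
time_s: 23.45
ee_pos: [473.4, 266.1, 19.5]
ee_rot: [-66.8, 90.0, 15.9]
force: [-0.8, 0.4, -0.6]
gripper_width: 39.6
```

Request:
{"op": "send_rows", "data": {"commands": [[[0,0,0,0,0,0],[0,0,0,0,0,0],[0,0,0,0,0,0],[0,0,0,0,0,0]]], "jaw": -0.2}}

```text
time_s: 23.95
ee_pos: [472.8, 265.9, 19.5]
ee_rot: [-68.6, 90.0, 14.2]
force: [0.9, -0.2, 1.2]
gripper_width: 54.7
```

Request:
{"op": "send_rows", "data": {"commands": [[[-0.3,0,0,0,0,0],[-0.7,0,0,0,0,0],[-1,0,0,0,0,0],[-1,0,0.4,0,0,0],[-1,-0.2,0.9,0,0,0],[-1,-0.2,1,0,0,0]]], "jaw": -1}}

```text
time_s: 24.7
ee_pos: [506.3, 365.1, 119.1]
ee_rot: [-44.5, 89.9, 38.3]
force: [-0.1, -0.5, 0.3]
gripper_width: 91.4
```

```bash
python3 mv.py 84 519 431.5 125
```

```text
t 24.7 p [506.3 365.1 119.1] jaw 82.9 w 91.4 F [-0.1 -0.5  0.3] q [ 35.  27.  91.   0.  62. -48.]
[519.0, 431.5, 125.0] -> [-0.0581, -0.0436, 0.6745, -0.0031, 0.0002, 0.0002] rows>= 1.1
```

Request:
{"op": "send_rows", "data": {"commands": [[[-0.05,-0.04,0.4,-0.003,0,0],[-0.06,-0.044,0.675,-0.003,0,0],[-0.06,-0.044,0.675,-0.003,0,0],[-0.06,-0.044,0.675,-0.003,0,0]]]}}

```text
time_s: 25.2
ee_pos: [517.2, 427.6, 124.8]
ee_rot: [150.6, 89.9, -125.5]
force: [0.1, 0.3, 0.4]
gripper_width: 91.2
```

```bash
python3 shot.py wrist w9
python3 - <<'E'
from h import *
z=np.load("w9.npz");P=cloud(z["d"],z["m"],z["T"])
q=P[100:320,225:420].reshape(-1,3);t=q[(q[:,2]>42)&(q[:,2]<58)];print(t.min(0),t.max(0),t.mean(0),cv2.minAreaRect(t[:,:2].astype(np.float32)))
E
python3 mv.py 84 519 431.5 26
```

```text
[467.54222119 415.79176463  42.11059346] [566.07717877 452.07265257  53.27672052] [514.03951659 434.30753169  49.59003393] ((516.9343872070312, 434.120849609375), (27.995019912719727, 97.98881530761719), 83.87653350830078)
t 25.25 p [517.4 427.5 125. ] jaw 83.8 w 91.1 F [-0.1 -0.5 -0.5] q [ 39.  30.  83.  -0.  67. -45.]
[519.0, 431.5, 26.0] -> [0.9896, -0.0127, 0.0435, -0.0005, -0.0003, -0.0001] rows>= 1.6
```

View pics/w9.png

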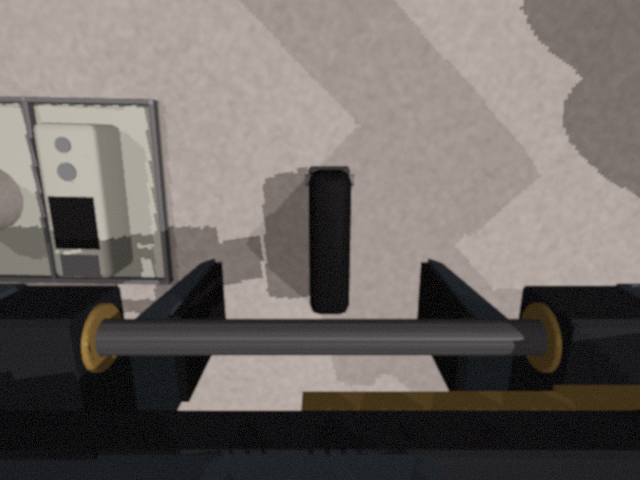

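Request:
{"op": "send_rows", "data": {"commands": [[[0.4,0,0.055,0,0,0],[0.8,0,0.055,0,0,0],[0.98,0,0.055,0,0,0],[0.98,0,0.055,0,0,0]]]}}

```text
time_s: 25.75
ee_pos: [518.0, 433.3, 26.3]
ee_rot: [138.7, 89.8, -137.5]
force: [0.2, -0.4, -0.7]
gripper_width: 91.3
```

Request:
{"op": "send_rows", "data": {"commands": [[[0,0,0,0,0,0],[0,0,0,0,0,0],[0,0,0,0,0,0],[0,0,0,0,0,0],[0,0,0,0,0,0],[0,0,0,0,0,0],[0,0,0,0,0,0],[0,0,0,0,0,0],[0,0,0,0,0,0]]], "jaw": 1, "force": 35}}

```text
time_s: 26.88
ee_pos: [518.4, 434.3, 27.1]
ee_rot: [160.7, 90.0, -115.4]
force: [0.0, -0.7, -0.1]
gripper_width: 27.8
```

```bash
python3 mv.py 82.8 454 110.5 127 454 110.5 31;python3 shot.py wrist w10
```

```text
t 26.88 p [518.4 434.3  27.1] jaw 83.9 w 27.8 F [ 0.  -0.7 -0.1] q [ 39.  36.  89.  -0.  56. -45.]
[454.0, 110.5, 127.0] -> [-0.9971, 0.2948, -3.2886, 0.003, -0.0001, -0.0] rows>= 5.5
[454.0, 110.5, 31.0] -> [-0.0371, 0.2946, -3.2881, 0.003, -0.0001, -0.0] rows>= 5.3
```

View pics/w10.png

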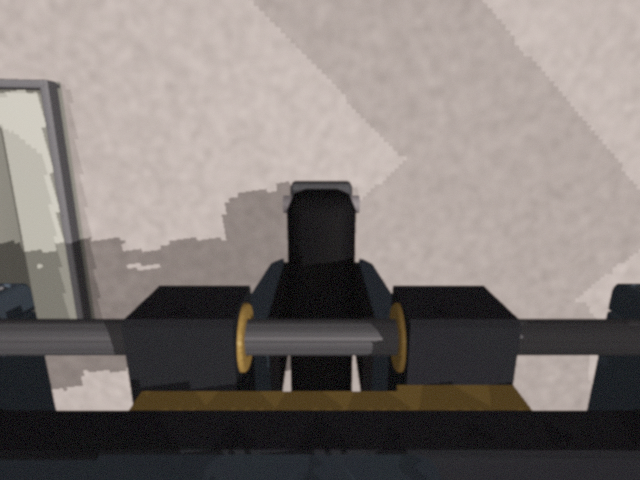

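Request:
{"op": "send_rows", "data": {"commands": [[[-0.3,0,0,0,0,0],[-0.7,0,0,0,0,0],[-1,0.05,-0.3,0,0,0],[-1,0.1,-0.7,0.003,0,0],[-1,0.1,-1,0.003,0,0],[-1,0.1,-1,0.003,0,0]]]}}

```text
time_s: 27.68
ee_pos: [497.3, 334.3, 127.2]
ee_rot: [138.1, 89.9, -139.2]
force: [-0.2, -0.7, -1.9]
gripper_width: 28.2
```

Request:
{"op": "send_rows", "data": {"commands": [[[0,0.05,-0.45,0,0,0],[0,0.1,-0.9,0,0,0],[0,0.1,-1,0,0,0]]]}}

```text
time_s: 28.05
ee_pos: [474.6, 236.9, 127.0]
ee_rot: [118.2, 89.9, -159.1]
force: [-0.1, -0.1, -2.1]
gripper_width: 27.9
```

Request:
{"op": "send_rows", "data": {"commands": [[[0,0.05,-0.45,0,0,0],[0,0.1,-0.9,0,0,0],[0,0.1,-1,0,0,0]]]}}

```text
time_s: 28.42
ee_pos: [452.8, 139.4, 127.2]
ee_rot: [7.9, 90.0, 90.6]
force: [0.2, 0.6, -0.7]
gripper_width: 27.7
```

```bash
python3 mv.py 82.8 454 110.5 127
```

```text
t 28.43 p [452.8 139.4 127.2] jaw 82.7 w 27.7 F [ 0.2  0.6 -0.7] q [ 16.  14. 110.   0.  56. -67.]
[454.0, 110.5, 127.0] -> [0.0022, -0.0489, -0.2848, -0.0003, 0.0, -0.0] rows>= 0.5
```

Request:
{"op": "send_rows", "data": {"commands": [[[0,-0.05,-0.29,0,0,0],[0.3,-0.05,-0.29,0,0,0],[0.4,-0.05,-0.29,0,0,0],[0.4,-0.05,-0.29,0,0,0]]]}}

```text
time_s: 28.92
ee_pos: [454.5, 111.6, 86.8]
ee_rot: [97.5, 89.9, -179.6]
force: [0.6, -0.1, -1.3]
gripper_width: 28.0
```

```bash
python3 mv.py 82.8 454 110.5 30.8;python3 shot.py wrist w11
```

```text
t 28.93 p [454.5 111.6  86.8] jaw 82.8 w 28.0 F [ 0.6 -0.1 -1.3] q [ 12.  16. 114.   0.  50. -70.]
[454.0, 110.5, 30.8] -> [0.5596, 0.0026, -0.0116, 0.0001, -0.0, -0.0002] rows>= 0.9
```

View pics/w11.png

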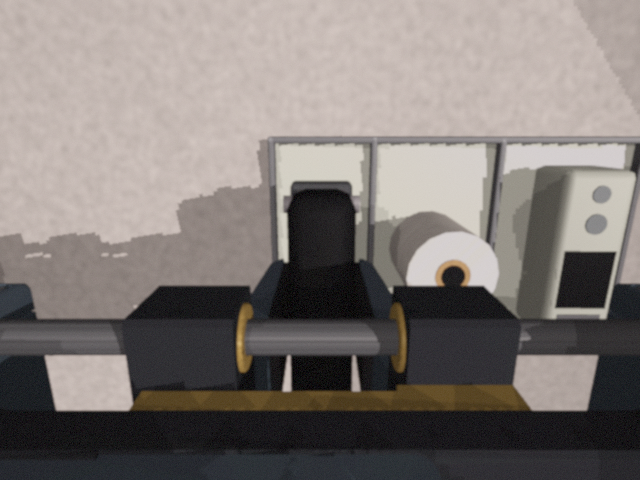

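Request:
{"op": "send_rows", "data": {"commands": [[[0.3,0,-0.01,0,0,0],[0.5,0,-0.01,0,0,0],[0.557,0,-0.01,0,0,0],[0.557,0,-0.01,0,0,0]]]}}

```text
time_s: 29.48
ee_pos: [454.8, 110.2, 32.1]
ee_rot: [-72.4, 89.9, 10.4]
force: [0.4, 0.2, -1.7]
gripper_width: 27.8
```

Request:
{"op": "send_rows", "data": {"commands": [[[0,0,0,0,0,0],[0,0,0,0,0,0],[0,0,0,0,0,0],[0,0,0,0,0,0]]], "jaw": 0.1}}

```text
time_s: 29.98
ee_pos: [454.3, 109.8, 31.8]
ee_rot: [-80.1, 90.0, 2.6]
force: [-0.6, 0.3, -0.3]
gripper_width: 41.0
```

Request:
{"op": "send_rows", "data": {"commands": [[[-0.3,0,0,0,0,0],[-0.7,0,0,0,0,0],[-1,0,0,0,0,0],[-1,0,0,0,0,0]]]}}

```text
time_s: 30.48
ee_pos: [455.7, 110.1, 133.6]
ee_rot: [-71.6, 89.7, 11.2]
force: [-0.3, 0.6, 0.1]
gripper_width: 41.1
```

Request:
{"op": "send_rows", "data": {"commands": [[[-0.5,0.3,-0.3,0,0,0],[-1,0.6,-0.6,0,0,0],[-1,0.8,-0.8,0,0,0],[-1,0.8,-0.8,0,0,0]]]}}

```text
time_s: 30.98
ee_pos: [363.0, 39.7, 231.1]
ee_rot: [117.7, 90.0, -159.6]
force: [-0.2, 0.2, -0.8]
gripper_width: 41.2
```

```bash
python3 mv.py 999; python3 shot.py scene s3; python3 shot.py top t3
```

```text
t 30.98 p [363.   39.7 231.1] jaw 82.7 w 41.2 F [-0.2  0.2 -0.8] q [  4.  -2. 112.  -0.  70. -78.]
```

View pics/s3.png

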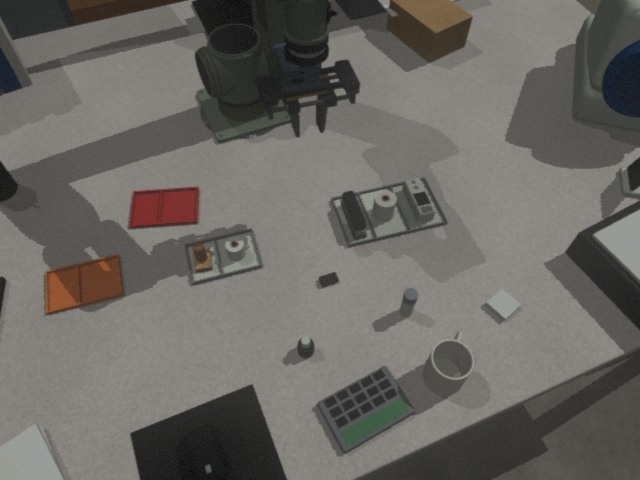

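View pics/t3.png

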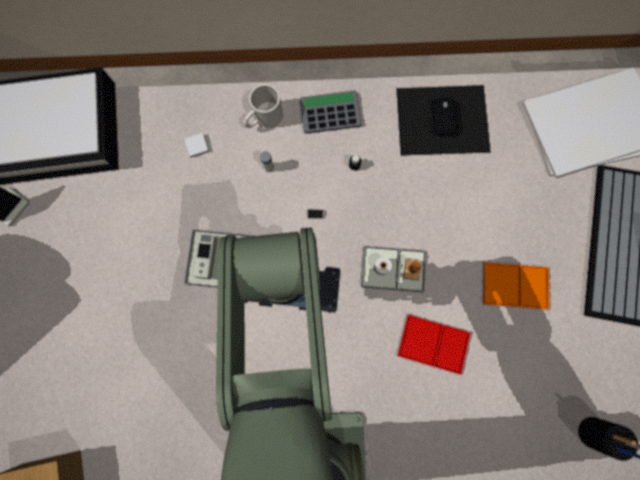

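```bash
python3 - <<'E'
from h import *
z=np.load("s3.npz");P=cloud(z["d"],z["m"],z["T"])
tr={"long":(465.6,193.5,-7.56),"short":(436.2,-192.7,-6.25)}
for n,(x0,y0,a) in tr.items():
    c,s=np.cos(np.radians(a)),np.sin(np.radians(a));d=P[...,:2]-[x0,y0]
    X=c*d[...,0]+s*d[...,1];Y=-s*d[...,0]+c*d[...,1];H=P[...,2]
    hx,hy=(69,118) if n=="long" else (51,76)
    for nm,lo,hi in ([("tester",32,114),("roll",-48,24),("stapler",-114,-58)] if n=="long" else [("sroll",-6,70),("stamp",-70,-16)]):
        k=(abs(X)<hx-4)&(Y>lo)&(Y<hi)&(H>15)&(H<80)
        top=np.percentile(H[k],95);k&=H>top-5
        r=cv2.minAreaRect(np.c_[X[k],Y[k]].astype(np.float32))
        A=np.c_[X[k]-X[k].mean(),Y[k]-Y[k].mean(),np.ones(k.sum())];co=np.linalg.lstsq(A,H[k],rcond=None)[0]
        print(nm,"top",top.round(1),np.round(r[0],1),np.round(r[1],1),round(r[2],1),"tilt",co[:2].round(3),k.sum())
E
python3 shot.py top t4
```

```text
tester top 43.1 [-0.5 72.3] [107.1  38.9] 0.1 tilt [ 0.004 -0.001] 519
roll top 62.0 [  1.  -12.2] [48.3 47.9] 1.9 tilt [0.01  0.003] 290
stapler top 54.4 [  1.1 -83.8] [26.2 98. ] 89.7 tilt [-0.004 -0.002] 353
sroll top 43.0 [-0.2 30.3] [38.3 39.6] 32.3 tilt [-0.001 -0.009] 216
stamp top 64.8 [ -0.7 -41.6] [22.  21.9] 51.9 tilt [-0.051 -0.022] 85
```

```bash
python3 -c "
from workcell import env
print(env.job_done())"
```

```text
the job is handed in; nothing more can be done
None
```

All five things are in their compartments, and the job was handed in at about 31 s of the 120 s allowed. The hand-in itself reports no verdict.

My last check was a scene-camera depth measurement in each tray's frame:

| Item | Offset from compartment centre, x / y (mm) |
|---|---|
| Breath tester | -0.5 / +0.3 |
| Taller roll | +1.0 / -0.2 |
| Stapler | +1.1 / +0.2 |
| Shorter roll | -0.2 / -1.7 |
| Stamp | -0.7 / +0.4 |

- **Height:** every top rose by 2.4 to 3.3 mm from its height on the desk. That matches the 3 mm tray floor, so each one lies flat on it.
- **Tilt:** measured tilt was about 0.01 rad or less for all but the stamp. The stamp read roughly 0.055 rad, close to the 0.06 limit. That reading comes from only 85 noisy pixels on its small handle top, and it looks upright in the images.
- **Bystanders:** in the last pictures the glue stick and ink bottle are standing at the same pixels as at the start. The arm was clear of everything.
- **Disagreement:** the cameras differed by 3 to 5 mm in y on where the trays are. I aimed between their estimates, well inside the tolerances.

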